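# Put the loaded tubes in the sloping stand, heavy end down

### The arm

A 6-joint arm with a two-finger parallel gripper is mounted at the origin on the work surface. World frame = base frame: x ahead of the robot, y to its left, z up, the work surface at z = 0. Lengths are in m, angles in degrees, forces in N, time in s.
With the tool pointing down it reaches from about 0.375 to 0.975 m from the base axis. Payload 3.8 kg.
Tool frame: the origin (TCP) lies on the centre line of the jaws, within the pads' length; the fingertips stand 17 mm ahead of it and the grasp point (between the pads) lies 2 mm behind it; x points along the fingers, z is the direction in which the jaws open and shut, and the axes are right-handed (so a half turn about x gives the same grasp; the last joint's range is limited). The gripper opens to 88 mm and grips with 3 to 60 N. Pads are 18 mm wide; open, the fingers measure 123 mm over their backs; the gripper's body (75 mm by 187 mm) begins 45 mm behind the grasp point.
Start: joints at [-75.396, 15.12, 91.902, -0, 72.978, -2.114], TCP at [0.194, -0.646, 0.256] pointing down, gripper open.
Joint ranges: [-150.88, 150.88], [-54.13, 125.18], [17.81, 147.31], [-75.09, 255.09], [0, 152.58], [-146.25, 146.25]. Speed limits (degrees/s): [147.25, 147.25, 180, 180, 180, 180].

### API

Orientations are given as a 3x3 rotation matrix whose columns are the frame's x, y, z axes.
In Python, from station import arm gives the robot as it stands. Calls block until the motion is done:
- arm.move_to(position, orientation): joint-space move of the TCP to a pose.
- arm.move_linear(position, orientation=None, vel=0.15, force_limit=None): straight line of the TCP; orientation=None keeps the orientation; vel is the mean speed in m/s. With force_limit (N) it stops when the force on the tool has changed by that much, and returns True; else False.
- arm.movej(angles): joint-space move.
- arm.ungrasp() and arm.gripper_close(): open the fingers fully, or close them until they stop; the grip force is fixed at half the most.
- arm.pause(seconds).
- arm.ik(position, orientation): joint angles nearest the present ones, or None.
- arm.get_state(): the state.
- arm.snapshot(name): name is "side" or "top" or "wrist"; returns the picture (420x560x3 uint8, red, green, blue); there is no depth.
- arm.get_calibration(name): a dict with "mtx" (3x3 intrinsics, pixels), "k1" (the pictures are not rectified: a ray, as slopes to the right and down, at radius r is drawn at 1 + k1 r^2 times it, then the intrinsics apply), "camera_from_world" (4x4, takes a point from world to camera coordinates). Camera axes: x right, y up, looking along -z (the intrinsics and any distortion apply to the point x, -y, -z); pixel columns grow to the right and rows downward; lengths in m; the calibration is good to about 2 mm. A picture is of the moment at which its call begins: read the wrist's pose just before it. get_calibration takes no time and is no camera call; for the wrist camera it gives the pose at the moment of the call.
A pose or a line that the arm cannot do raises arm.PlanningError and nothing moves.
- arm.finish_job(): hands the job in, once; it reports no verdict.
The state is a dict: "time": time; "joints": joint angles; "qd": joint speeds; "tau": joint torques, N m; "tool_pos": TCP position; "orientation": TCP orientation; "wrist_force": force on the tool from outside, world axes, zero at the start; "torque": the same for the moment, N m; "grip_width": finger opening in m.
Only numpy, scipy, OpenCV 4.12 (cv2) and the standard library are available. Lean on these libraries where they do the work, as an engineer would, in place of code of your own. Each camera call takes 0.05 s, during which the arm holds its last target.

### The job

Put both aluminium tubes away in the sloping wooden stand, one in each channel, each leaning with its heavy end down against the foot stop. The ends look alike, so lift each tube by its middle and feel which end is heavy before you set it in; a tube put in with its heavy end up tips out over the back. Leave the bottle, the beaker and the slide box where they are, and let go of the tubes at the end.

Things in the scene. Friction and masses are not known exactly. Their poses are not given: they have to be found in the camera images.
- tube_a_center (a point): Centre (half-way along and half-way up) of a square aluminium box tube, 170 mm long (along its x axis), 36 x 36 mm in section, with a black plug closing each end. It lies flat on the bench at one side of the stand, turned any way, the other tube at the other side. 0.34 to 0.43 kg. Both ends look alike; the axes do not tell which is heavy: it differs from start to start.
- tube_b_center (a point): Centre of the other tube, just like tube_a in every way; its heavy end is independent of the first tube's.
- tube_a: Tube tube_a; origin at the middle of its underside, axes as point tube_a_center. A steel slug is hidden in one end, so it balances 34 to 39 mm from its middle towards the heavy end. The slug rattles a little but stays in its end. Held by the middle in a firm grip (30 N or more) it loads the wrist with 0.11 to 0.17 N m, heavy end down; in a light grip it droops, heavy end low.
- tube_b: Tube tube_b; origin at the middle of its underside, axes as point tube_b_center. All said of tube_a holds for it.
- stand: Fixed plywood stand, base 150 x 225 x 10 mm, origin at the centre of its underside. Its two channels, side by side 120 mm apart (centre to centre), slope at 28 degrees, low ends and foot stops towards the robot. A tube with its heavy end low rests in a channel steadily, even if it stops a few mm short of the foot stop; with its heavy end high it tips out over the upper end of the channel when let go.
- channel_left_seat (a point): Where the centre of a tube belongs in the left channel (seen from the robot): on the floor, one end on the foot stop; 92 mm above the bench. x axis: up the slope along the channel, 28 deg above level; y: across; z: square to the sloping floor. Floor at z -18 mm, foot stop face at x -85 mm.
- channel_right_seat (a point): The same for the right channel. Each channel is 46 mm wide inside, with side walls 6 mm thick and 26 mm high above the floor and a foot stop 30 mm high. Floor and walls run from x = -85 to only x = -21 mm in this point's axes: higher up the tube is in free air, with room for fingers.
- bottle: Bystander: capped brown glass bottle, 60 mm across, 135 mm high, beyond the work; origin at the centre of its underside.
- beaker: Bystander: glass beaker, 72 mm across, 95 mm high, beyond the work; origin at the centre of its underside.
- slide_box: Bystander: grey plastic slide box, 80 x 95 x 34 mm, beyond the work; origin at the centre of its underside.
There are look-alikes about, which are no part of the job. Leave any turquoise look-alike of the tube_b alone. What is shaped like the tube_a but green or orange is not meant.

How it is judged:
By the outcome, as a careful person would: the job done as asked, in the order asked, and still so for the second after the job is handed in, with the robot touching nothing.
It also fails if it takes over 58 s, if anything falls off the work surface, if the arm or the gripper's body presses on something with over 40 N, if the wrist force passes 120 N, or if a joint passes its speed limit or range.

## Working session

There is one attempt and no reset: what is moved stays moved. The work goes in short steps, each a Python script; the robot and the scene stay as the last script left them, time stands still between calls to the robot, and variables do not carry over. Pictures are saved under pics/ and viewed, and the job is handed in when it is done.

```bash
ls; mkdir -p pics; python3 - <<'E'
from station import arm
import cv2, numpy as np
s=arm.get_state();print(s)
for n in ("side","top","wrist"):
    c=arm.get_calibration(n);print(n,np.round(c["mtx"],1).tolist(),c["k1"],np.round(c["camera_from_world"],4).tolist())
    im=arm.snapshot(n);cv2.imwrite(f"pics/{n}0.png",im[:,:,::-1])
E
```

```text
pics
{'time': 0.0, 'joints': array([-7.53952783e+01,  1.51677564e+01,  9.19790275e+01, -1.57076921e-04,
        7.29758843e+01, -2.11359867e+00]), 'qd': array([ 0.13901856,  0.09411656,  0.02972803, -0.04406718, -0.08843585,
        0.02622656]), 'tau': array([ 5.15759348e-04, -5.02117467e+01, -3.56873882e+01,  7.27987918e-02,
        2.94725911e-02, -2.10780854e-04]), 'tool_pos': array([ 0.19401584, -0.64583898,  0.25442542]), 'orientation': array([[-5.42378402e-04,  9.57730351e-01,  2.87666962e-01],
       [ 2.07112336e-03,  2.87667463e-01, -9.57728115e-01],
       [-9.99997708e-01,  7.63427194e-05, -2.13960232e-03]]), 'wrist_force': array([0.02648849, 0.21796801, 0.40527556]), 'torque': array([0.03102516, 0.00549209, 0.0472345 ]), 'grip_width': 0.08805152268451076}
side [[411.2, 0.0, 282.8], [0.0, 411.2, 213.2], [0.0, 0.0, 1.0]] -0.05595833609838 [[-0.7984, -0.6018, 0.0185, 0.3919], [0.4765, -0.6127, 0.6305, -0.374], [-0.3681, 0.5122, 0.776, -1.1065], [0.0, 0.0, 0.0, 1.0]]
top [[432.6, 0.0, 278.8], [0.0, 432.6, 209.9], [0.0, 0.0, 1.0]] -0.13613552452494063 [[-0.0198, -0.9997, -0.0113, -0.0526], [0.9976, -0.0205, 0.0665, -0.5412], [-0.0668, -0.0099, 0.9977, -1.3716], [0.0, 0.0, 0.0, 1.0]]
wrist [[334.8, 0.0, 283.2], [0.0, 334.8, 202.5], [0.0, 0.0, 1.0]] 0.0007052573711683644 [[0.288, -0.9576, -0.0029, -0.675], [0.9085, 0.2742, -0.3152, 0.0439], [0.3027, 0.0882, 0.949, -0.3922], [0.0, 0.0, 0.0, 1.0]]
```

View pics/side0.png

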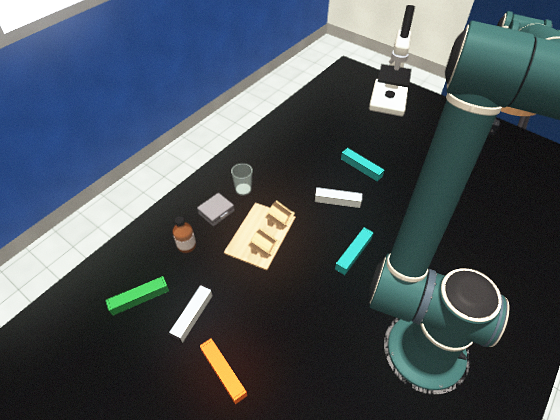

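View pics/top0.png

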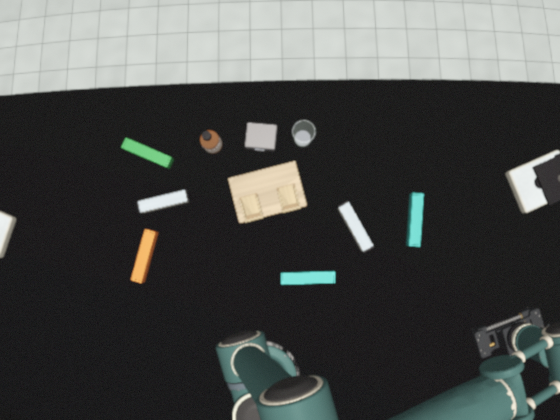

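View pics/wrist0.png

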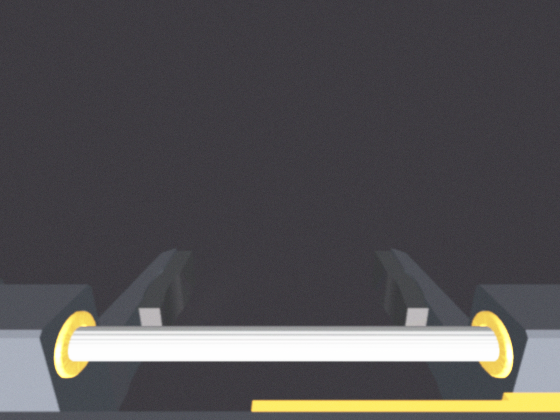

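The top view shows the white tubes at about (162,201) and (356,226), with the stand at (267,192). In the side view they are at (191,313) and (339,198). The turquoise, green and orange bars are decoys. Next I'll write helpers and take a first measurement from both views.

```bash
cat > h.py <<'E'
import numpy as np, cv2
def ray(c,uv):
    K=c["mtx"];T=c["camera_from_world"];k=c["k1"]
    d=np.array([(uv[0]-K[0,2])/K[0,0],(uv[1]-K[1,2])/K[1,1]])
    u=d.copy()
    for _ in range(20): u=d/(1+k*(u@u))
    v=np.array([u[0],-u[1],-1.0]);R=T[:3,:3]
    o=-R.T@T[:3,3];w=R.T@v
    return o,w/np.linalg.norm(w)
def plane(c,uv,z):
    o,w=ray(c,uv);return o+w*(z-o[2])/w[2]
def proj(c,p):
    T=c["camera_from_world"];q=T[:3,:3]@np.asarray(p)+T[:3,3]
    u=np.array([q[0],-q[1]])/-q[2];u=u*(1+c["k1"]*(u@u))
    K=c["mtx"];return np.array([K[0,0]*u[0]+K[0,2],K[1,1]*u[1]+K[1,2]])
def tri(obs):
    A=np.zeros((3,3));b=np.zeros(3);L=[]
    for c,uv in obs:
        o,w=ray(c,uv);P=np.eye(3)-np.outer(w,w);A+=P;b+=P@o;L.append((P,o))
    x=np.linalg.solve(A,b);return x,[round(1000*np.linalg.norm(P@(x-o)),1) for P,o in L]
E
python3 - <<'E'
from station import arm
from h import *
cal={n:arm.get_calibration(n) for n in("side","top")}
C={}
for n in cal:
    im=cv2.imread(f"pics/{n}0.png")
    hsv=cv2.cvtColor(im,cv2.COLOR_BGR2HSV)
    m=((hsv[...,1]<60)&(hsv[...,2]>95)).astype(np.uint8)
    m=cv2.morphologyEx(m,cv2.MORPH_OPEN,np.ones((3,3)))
    k,l,st,ce=cv2.connectedComponentsWithStats(m)
    for i in range(1,k):
        if 250<st[i,4]<2500:
            cn=cv2.findContours((l==i).astype(np.uint8),0,2)[0][0]
            print(n,ce[i].round(1),st[i],[np.round(x,1) for x in cv2.minAreaRect(cn)])
            if n=="top": print(plane(cal[n],ce[i],.036).round(3))
    x,y,w,h=(210,140,110,100) if n=="top" else (210,185,110,100)
    cv2.imwrite(f"pics/st_{n}.png",cv2.resize(im[y:y+h,x:x+w],None,fx=7,fy=6,interpolation=cv2.INTER_CUBIC)[:600,:800])
E
```

```text
side [388.4  98.7] [370  80  38  36 988] [array([388.8,  98. ]), array([36.1, 30.6]), np.float64(11.3)]
side [472.3 106.5] [446  94  55  22 486] [array([472.1, 106.1]), array([56. , 12.5]), np.float64(14.9)]
side [242.4 178.6] [233 164  19  31 476] [array([242., 179.]), array([30., 18.]), np.float64(90.0)]
side [337.9 197.1] [315 187  47  21 706] [array([338. , 197.1]), array([46.7, 15.1]), np.float64(7.6)]
side [215.4 206.7] [198 193  35  28 582] [array([215.5, 206.5]), array([27.2, 26.8]), np.float64(40.6)]
side [252.1 231.5] [ 226  204   61   56 1166] [array([258.3, 237.1]), array([42.1, 59.6]), np.float64(32.3)]
side [402.6 274.1] [387 257  38  26 256] [array([403. , 272.4]), array([42.5, 14.6]), np.float64(27.2)]
side [470.  299.9] [441 268  62  54 610] [array([471.8, 296.8]), array([68.6, 46.1]), np.float64(30.0)]
side [428.2 291.9] [419 270  18  44 340] [array([428.3, 291.7]), array([ 8.6, 44.4]), np.float64(15.8)]
side [191.2 312.5] [170 286  42  55 956] [array([191.6, 312.1]), array([17. , 58.7]), np.float64(33.2)]
side [553.4 401.5] [542 370  18  50 492] [array([550.5, 394.
[... 599 characters left out ...]
ay([162.1, 200.9]), array([13.8, 50.7]), np.float64(76.0)]
[0.576 0.311 0.036]
top [355.3 226.3] [338 202  35  50 713] [array([355.2, 226.3]), array([52.3, 13.8]), np.float64(60.6)]
[ 0.482 -0.305  0.036]
top [  5.2 230.4] [  0 211  16  47 455] [array([  7.5, 234. ]), array([46., 15.]), np.float64(90.0)]
[0.488 0.866 0.036]
top [241.  349.4] [219 332  46  45 423] [array([244.1, 355.1]), array([36.2, 42.4]), np.float64(72.5)]
[0.1   0.064 0.036]
top [292.2 396.6] [260 378  63  28 392] [array([291.9, 394.1]), array([16.9, 65.1]), np.float64(74.3)]
[-0.054 -0.094  0.036]
top [509.1 395.8] [494 378  24  40 274] [array([508.2, 395.9]), array([42.9, 12.1]), np.float64(63.4)]
[-0.092 -0.811  0.036]
```

```bash
ls pics
```

```text
side0.png
st_side.png
st_top.png
top0.png
wrist0.png
```

View pics/st_top.png

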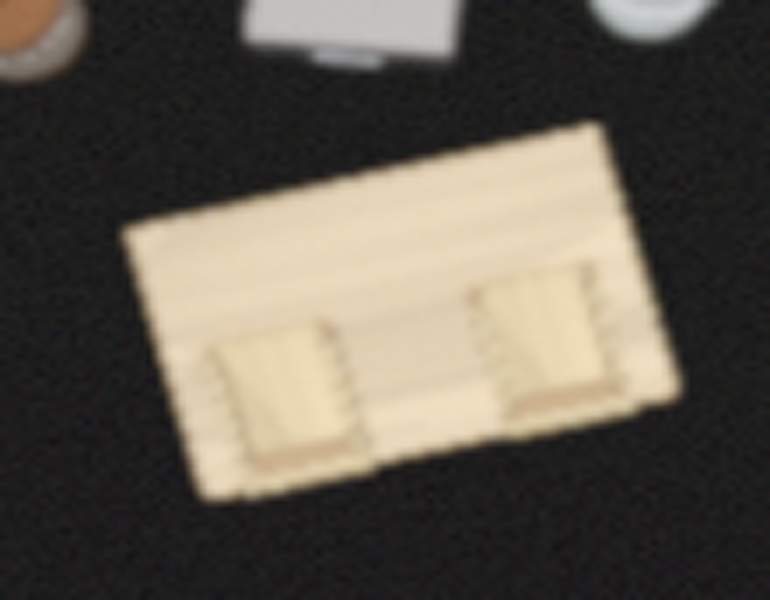

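```bash
python3 - <<'E'
from station import arm
from h import *
c=arm.get_calibration("wrist");s=arm.get_state();T=c["camera_from_world"];R=T[:3,:3]
o=-R.T@T[:3,3];Rt=s["orientation"]
print("cam in tool",Rt.T@(o-s["tool_pos"]),"look in tool",Rt.T@(-R[2]),"right",Rt.T@R[0])
ca={n:arm.get_calibration(n) for n in("side","top")}
for t,sd in (((162.1,200.8),(191.2,312.5)),((355.3,226.3),(337.9,197.1))): print(tri([(ca["top"],t),(ca["side"],sd)]))
# candidate orientations tool down with tool y = dir
def down(yaw): 
    y=np.array([np.cos(yaw),np.sin(yaw),0]);x=np.array([0,0,-1.]);return np.c_[x,y,np.cross(x,y)]
for p in ((.6,-.02,.4),(.58,.31,.15),(.48,-.305,.15),(.6,-.02,.15)):
  for d in range(-180,180,30):
    q=arm.ik(p,down(np.radians(d)));print(p,d,None if q is None else np.round(q))
E
```

```text
cam in tool [-0.12956816  0.08227409  0.00144801] look in tool [ 9.48992542e-01 -3.15297688e-01 -7.23553106e-04] right [8.93052218e-04 3.93111452e-04 9.99999524e-01]
(array([0.57599467, 0.31379963, 0.0240327 ]), [np.float64(1.0), np.float64(1.0)])
(array([ 0.48262012, -0.30768349,  0.01806147]), [np.float64(0.6), np.float64(0.6)])
(0.6, -0.02, 0.4) -180 [ -4.   4.  90.  -0.  86. -94.]
(0.6, -0.02, 0.4) -150 [  -4.    4.   90.   -0.   86. -124.]
(0.6, -0.02, 0.4) -120 None
(0.6, -0.02, 0.4) -90 None
(0.6, -0.02, 0.4) -60 [ -4.   4.  90.   0.  86. 146.]
(0.6, -0.02, 0.4) -30 [ -4.   4.  90.  -0.  86. 116.]
(0.6, -0.02, 0.4) 0 [-4.  4. 90. -0. 86. 86.]
(0.6, -0.02, 0.4) 30 [-4.  4. 90. -0. 86. 56.]
(0.6, -0.02, 0.4) 60 [-4.  4. 90. -0. 86. 26.]
(0.6, -0.02, 0.4) 90 [-4.  4. 90. -0. 86. -4.]
(0.6, -0.02, 0.4) 120 [ -4.   4.  90.  -0.  86. -34.]
(0.6, -0.02, 0.4) 150 [ -4.   4.  90.  -0.  86. -64.]
(0.58, 0.31, 0.15) -180 [ 26.  18. 100.  -0.  62. -64.]
(0.58, 0.31, 0.15) -150 [ 26.  18. 100.  -0.  62. -94.]
(0.58, 0.31, 0.15) -120 [  26.   18.  100.   -0.   62. -124.]
(0.58, 0.31, 0.15) 
[... 960 characters left out ...]
0 [-35.   9. 111.  -0.  60. -65.]
(0.48, -0.305, 0.15) 150 [-35.   9. 111.  -0.  60. -95.]
(0.6, -0.02, 0.15) -180 [ -4.  12. 107.  -0.  61. -94.]
(0.6, -0.02, 0.15) -150 [  -4.   12.  107.   -0.   61. -124.]
(0.6, -0.02, 0.15) -120 None
(0.6, -0.02, 0.15) -90 None
(0.6, -0.02, 0.15) -60 [ -4.  12. 107.  -0.  61. 146.]
(0.6, -0.02, 0.15) -30 [ -4.  12. 107.  -0.  61. 116.]
(0.6, -0.02, 0.15) 0 [ -4.  12. 107.  -0.  61.  86.]
(0.6, -0.02, 0.15) 30 [ -4.  12. 107.  -0.  61.  56.]
(0.6, -0.02, 0.15) 60 [ -4.  12. 107.  -0.  61.  26.]
(0.6, -0.02, 0.15) 90 [ -4.  12. 107.  -0.  61.  -4.]
(0.6, -0.02, 0.15) 120 [ -4.  12. 107.  -0.  61. -34.]
(0.6, -0.02, 0.15) 150 [ -4.  12. 107.  -0.  61. -64.]
```

The stand's slope direction is yawed about +14°. I'll take two wrist views from the robot side, which should cover the stand and both tubes.

```bash
cat >> h.py <<'E'
def down(yaw):
    y=np.array([np.cos(yaw),np.sin(yaw),0]);x=np.array([0,0,-1.]);return np.c_[x,y,np.cross(x,y)]
E
python3 - <<'E'
from station import arm
from h import *
import pickle
cs=[]
for i,y in enumerate((-.13,.09)):
    arm.move_to([.48,y,.38],down(np.pi)); arm.pause(.2)
    cs.append(arm.get_calibration("wrist"));im=arm.snapshot("wrist");cv2.imwrite(f"pics/w{i+1}.png",im[:,:,::-1])
    s=arm.get_state();print(s["time"],s["tool_pos"])
pickle.dump(cs,open("wc.pkl","wb"))
E
```

```text
2.5583 [ 0.47996502 -0.13044432  0.37978677]
3.6917 [0.48026346 0.0888088  0.37997737]
```

View pics/w1.png

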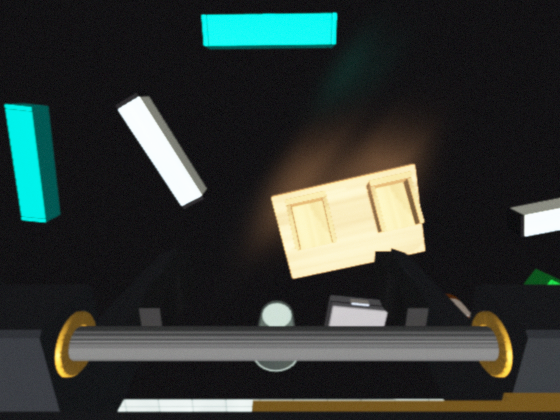

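View pics/w2.png

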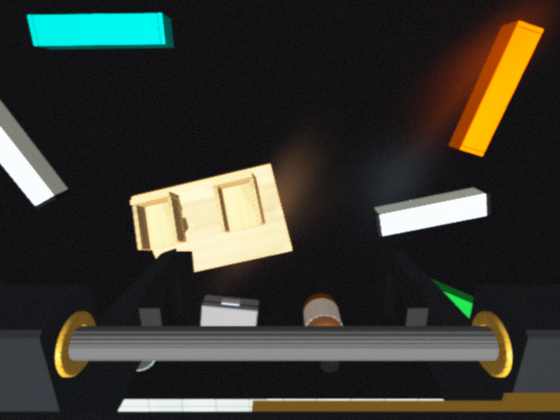

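Both views show the stand whole: w1 around (350,222), w2 around (211,218). Tube right is in w1 around (162,150) and tube left in w2 around (432,212). I'll zoom in to pick corners.

```bash
python3 - <<'E'
import cv2,numpy as np
for n,(x,y) in {"w1":(265,158),"w2":(122,158)}.items():
    im=cv2.imread(f"pics/{n}.png")[y:y+125,x:x+180]
    im=cv2.resize(im,None,fx=4.4,fy=4.4,interpolation=cv2.INTER_CUBIC)
    im=np.clip((im/255.)**1.6*255,0,255).astype(np.uint8)
    for k in range(0,180,20):
        cv2.putText(im,str(x+k),(int(k*4.4),10),0,.35,(0,255,0),1); cv2.line(im,(int(k*4.4),0),(int(k*4.4),550),(0,120,0),1)
    for k in range(0,125,20):
        cv2.putText(im,str(y+k),(0,int(k*4.4)+10),0,.35,(0,255,0),1); cv2.line(im,(0,int(k*4.4)),(800,int(k*4.4)),(0,120,0),1)
    cv2.imwrite(f"pics/{n}c.png",im)
E
```

```text
(no output)
```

View pics/w1c.png

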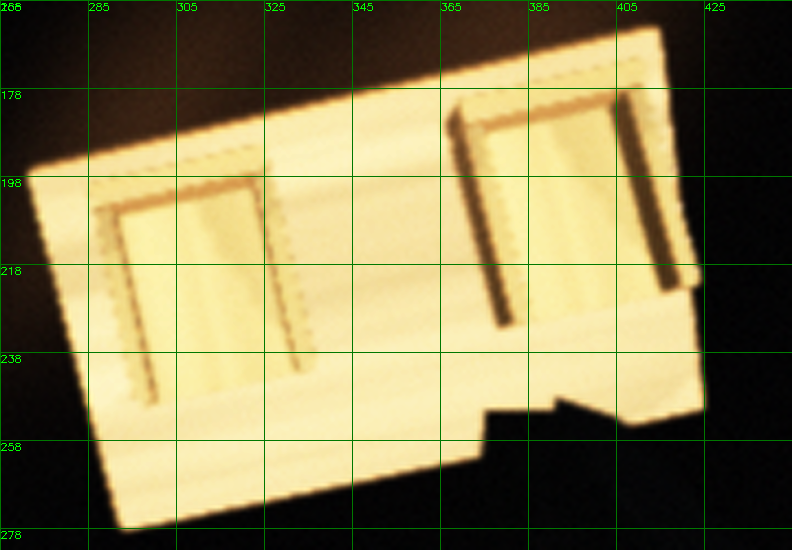

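View pics/w2c.png

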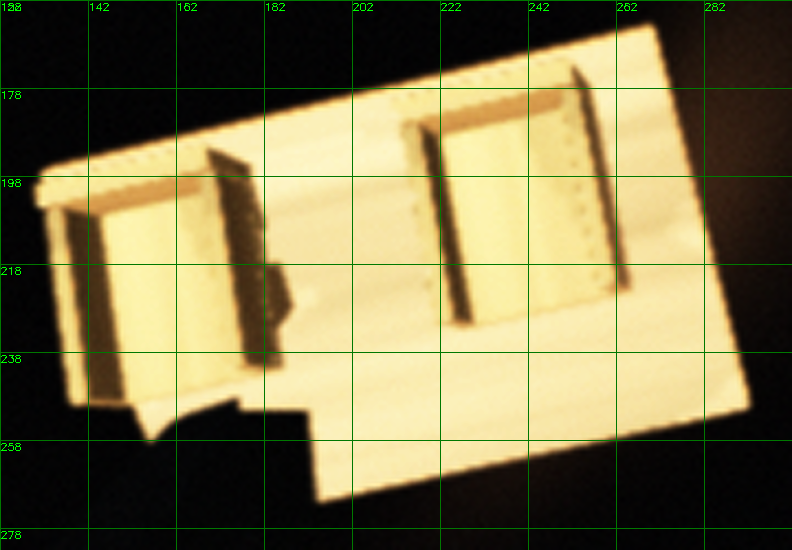

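```bash
cat > m.py <<'E'
from h import *
import pickle
cs=pickle.load(open("wc.pkl","rb"))
A1,B1,C1,D1=(271.4,197.1),(414.5,163.9),(425,250.7),(292.7,278.5)
B2,C2=(270.2,163.9),(292.5,250.7)
for n,a in zip("ABCD",(A1,B1,C1,D1)): print(n,plane(cs[0],a,.01).round(4))
for n,a in zip("BC",(B2,C2)): print(n,2,plane(cs[1],a,.01).round(4))
print("tri B",tri([(cs[0],B1),(cs[1],B2)]),"C",tri([(cs[0],C1),(cs[1],C2)]))
for n,a,b in (("Rfoot",(291.8,206.4),(144.7,206.9)),("Rup",(300.2,249.4),(149.7,249.4))): print(n,tri([(cs[0],a),(cs[1],b)]))
P={n:plane(cs[0],a,.01)[:2] for n,a in zip("ABCD",(A1,B1,C1,D1))}
ctr=sum(P.values())/4
ex=(P["D"]-P["A"]+P["C"]-P["B"]);print("yaw",np.degrees(np.arctan2(ex[1],ex[0])),"ey yaw",np.degrees(np.arctan2(*(lambda v:(-v[0],v[1]))(P["B"]-P["A"]+P["C"]-P["D"]))),"ctr",ctr, "dims",np.linalg.norm(P["B"]-P["A"]),np.linalg.norm(P["D"]-P["A"]))
# tubes
from station import arm
st=arm.get_calibration("top"),arm.get_calibration("side")
for i,n in enumerate(("w1","w2")):
    im=cv2.imread(f"pics/{n}.png");hsv=cv2.cvtColor(im,cv2.COLOR_BGR2HSV)
    m=((hsv[...,1]<50)&(hsv[...,2]>200)).astype(np.uint8); m[270:]=0
    m=cv2.morphologyEx(m,cv2.MORPH_OPEN,np.ones((3,3)))
    k,l,s,ce=cv2.connectedComponentsWithStats(m)
    for j in range(1,k):
        if s[j,4]>800: 
            cn=cv2.findContours((l==j).astype(np.uint8),0,2)[0][0];r=cv2.minAreaRect(cn);bx=cv2.boxPoints(r)
            print(n,ce[j].round(1),s[j],bx.round(1).tolist());q=np.array([plane(cs[i],b,.036) for b in bx]);print(q.round(4).tolist(),q.mean(0).round(4))
E
python3 m.py
python3 - <<'E'
import cv2
a=cv2.imread("pics/w1.png")[85:215,105:215];b=cv2.imread("pics/w2.png")[175:245,365:500]
cv2.imwrite("pics/ta.png",cv2.resize(a,None,fx=4.5,fy=4.5,interpolation=2));cv2.imwrite("pics/tb.png",cv2.resize(b,None,fx=5,fy=5,interpolation=2))
E
```

```text
A [ 0.5546 -0.1499  0.01  ]
B [0.5022 0.0672 0.01  ]
C [0.6474 0.1022 0.01  ]
D [ 0.6994 -0.1155  0.01  ]
B 2 [0.5025 0.0679 0.01  ]
C 2 [0.6478 0.1026 0.01  ]
tri B (array([0.50267904, 0.06781906, 0.0084641 ]), [np.float64(0.2), np.float64(0.2)]) C (array([0.64803364, 0.10264943, 0.00920727]), [np.float64(0.2), np.float64(0.2)])
Rfoot (array([ 0.56086276, -0.11873798,  0.03802316]), [np.float64(0.4), np.float64(0.4)])
Rup (array([ 0.61623419, -0.10687391,  0.06826203]), [np.float64(0.1), np.float64(0.1)])
yaw 13.477134175350953 ey yaw 13.494291920803816 ctr [ 0.60090469 -0.02400312] dims 0.22338039085662847 0.14880002663922834
w1 [159.2 150.5] [ 119   97   82  108 2853] [[117.4000015258789, 108.9000015258789], [138.8000030517578, 95.4000015258789], [201.6999969482422, 194.60000610351562], [180.39999389648438, 208.1999969482422]]
[[0.4205, -0.3573, 0.036], [0.4029, -0.3258, 0.036], [0.5426, -0.2518, 0.036], [0.5638, -0.2854, 0.036]] [ 0.4824 -0.3051  0.036 ]
w2 [ 22.  170.8] [   0  128   53   77 1615] [[-17.0, 141.3000030517578], [1.100000023841858, 127.19999694824219], [53.400001525878906, 194.10000610351562], [35.29999923706055, 208.1999969482422]]
[[0.4642, -0.3336, 0.036], [0.4448, -0.3032, 0.036], [0.5418, -0.2518, 0.036], [0.5638, -0.2836, 0.036]] [ 0.5037 -0.2931  0.036 ]
w2 [433.5 214.3] [ 380  194  107   41 2362] [[377.79998779296875, 213.6999969482422], [484.79998779296875, 192.8000030517578], [489.0, 214.6999969482422], [382.1000061035156, 235.60000610351562]]
[[0.5735, 0.2299, 0.036], [0.5409, 0.3848, 0.036], [0.5754, 0.3977, 0.036], [0.6094, 0.2396, 0.036]] [0.5748 0.313  0.036 ]
```

View pics/ta.png

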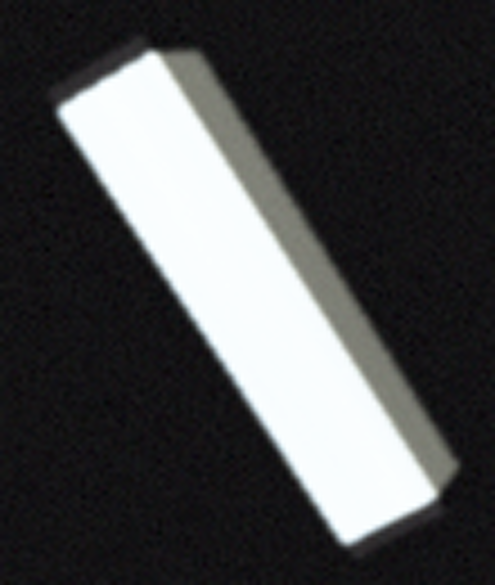

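View pics/tb.png

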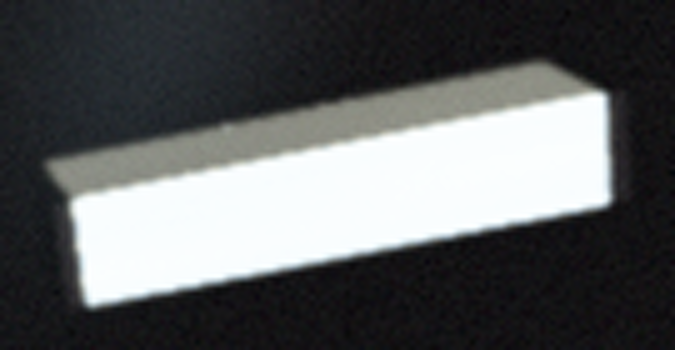

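Stand yaw is 13.5°. The channel floor triangulates 2 mm above the text's figures, and the two seat estimates agree within 1 mm. Next I'll compute the tube poses from the top-face corners and check that the placings are reachable.

```bash
cat > g.py <<'E'
from h import *
YAW=np.radians(13.5);e=np.array([np.cos(YAW),np.sin(YAW),0]);n=np.array([-np.sin(YAW),np.cos(YAW),0]);Z=np.array([0,0,1.])
a=np.radians(28);xs=np.cos(a)*e+np.sin(a)*Z;zs=-np.sin(a)*e+np.cos(a)*Z
SR=np.array([.6206,-.0812,.0935]);SL=SR+.12*n
def Rp(s): return np.c_[-zs,-s*xs,s*n]
E
python3 - <<'E'
from station import arm
from g import *
import pickle
cs=pickle.load(open("wc.pkl","rb"))
for c,px in ((cs[0],[(117.7,109),(139.4,96.1),(202.1,195),(182.1,206.6)]),(cs[1],[(378.6,214.4),(486.6,193.4),(487.4,215.6),(382.6,236.4)])):
    q=np.array([plane(c,p,.036) for p in px]);
    print(q.round(4).tolist(),q.mean(0).round(4))
    for i,j in ((0,3),(1,2),(0,1)): d=q[j]-q[i];print(np.linalg.norm(d).round(4),np.degrees(np.arctan2(d[1],d[0])).round(1))
for p,r in (((201.7,194.6),(53.4,194.1)),((180.4,208.2),(35.3,208.2))): print("height R",tri([(cs[0],p),(cs[1],r)]))
for S in (SL,SR):
  for s in (1,-1):
    for d in (0,.1):
      q=arm.ik(S+d*zs,Rp(s));print(s,d,None if q is None else q.round(1))
E
```

```text
[[0.4206, -0.3569, 0.036], [0.4039, -0.3251, 0.036], [0.5432, -0.2513, 0.036], [0.5612, -0.2826, 0.036]] [ 0.4822 -0.304   0.036 ]
0.1591 27.8
0.1576 27.9
0.0359 117.7
[[0.5747, 0.2312, 0.036], [0.5419, 0.3877, 0.036], [0.5769, 0.3955, 0.036], [0.6108, 0.2405, 0.036]] [0.5761 0.3137 0.036 ]
0.0373 14.5
0.0358 12.6
0.1599 101.8
height R (array([ 0.54216035, -0.25185505,  0.03600516]), [np.float64(0.4), np.float64(0.4)])
height R (array([ 0.56510313, -0.28662962,  0.0321779 ]), [np.float64(0.0), np.float64(0.0)])
1 0 [  -3.2    3.2  129.4   21.3   21.8 -124.7]
1 0.1 [  -5.1   -9.9  130.5   15.7   33.7 -119.7]
-1 0 [ -3.2   3.2 129.4  21.3  21.8  55.3]
-1 0.1 [ -5.1  -9.9 130.5  15.7  33.7  60.3]
1 0 [ -16.8    7.5  124.5   31.7   26.8 -146.1]
1 0.1 [ -19.8   -4.2  125.5   25.1   37.5 -140.5]
-1 0 [-16.8   7.5 124.5  31.7  26.8  33.9]
-1 0.1 [-19.8  -4.2 125.5  25.1  37.5  39.5]
```

```bash
cat > feel.py <<'E'
from station import arm
from g import *
import sys
def avg(k=8):
    F=[];T=[]
    for _ in range(k):
        s=arm.get_state();F.append(s["wrist_force"]);T.append(s["torque"]);arm.pause(.03)
    return np.mean(F,0),np.mean(T,0)
def pick(c,yaw):
    R=down(yaw)
    arm.move_to([c[0],c[1],.13],R);arm.pause(.15);f0,t0=avg()
    print("contact",arm.move_linear([c[0],c[1],.021],vel=.2,force_limit=15))
    arm.gripper_close();print("w",arm.get_state()["grip_width"])
    arm.move_linear([c[0],c[1],.13],vel=.15);arm.pause(.4);f1,t1=avg(12)
    df,dt=f1-f0,t1-t0;r=np.array([dt[1],-dt[0],0])*np.sign(-df[2])
    print("dF",df.round(2),"dT",dt.round(3),"heavy along tool y (N m):",(r@R[:,1]).round(3),"across",(r@R[:,2]).round(3),"offset mm",1000*(r@R[:,1])/abs(df[2]))
    s=arm.get_state();print(s["time"],s["tool_pos"],s["grip_width"])
    im=arm.snapshot("wrist");cv2.imwrite(f"pics/feel{s['time']:.0f}.png",im[:,:,::-1])
E
python3 - <<'E'
from feel import *
pick((.576,.3137),np.radians(102.2))
E
ls pics
```

```text
contact True
w 0.035327541927962405
dF [-0.14 -0.43 -3.7 ] dT [-0.115 -0.01   0.013] heavy along tool y (N m): 0.115 across 0.014 offset mm 31.039985108056317
8.7167 [0.5760453  0.31371127 0.13007332] 0.03579600789759783
feel9.png
side0.png
st_side.png
st_top.png
ta.png
tb.png
top0.png
w1.png
w1c.png
w2.png
w2c.png
wrist0.png
```

View pics/feel9.png

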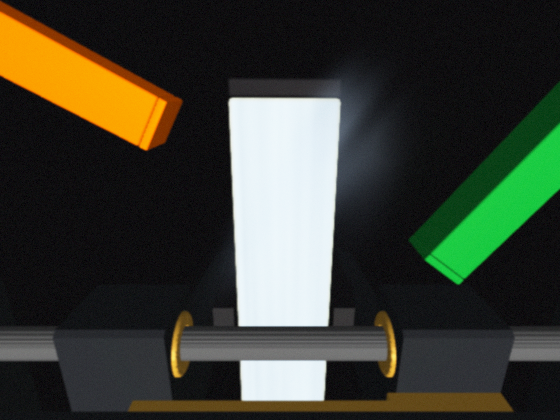

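```bash
python3 - <<'E'
from station import arm
import cv2
print(arm.get_state()["wrist_force"],arm.get_state()["torque"])
for n,(x,y,w,h) in (("side",(120,220,160,130)),):
    im=arm.snapshot(n);cv2.imwrite("pics/s_lift.png",cv2.resize(im[y:y+h,x:x+w,::-1],None,fx=4,fy=4,interpolation=2))
E
```

```text
[ 0.20097461  0.39597273 -3.67319285] [-0.19373888 -0.13977188  0.00678142]
```

View pics/s_lift.png

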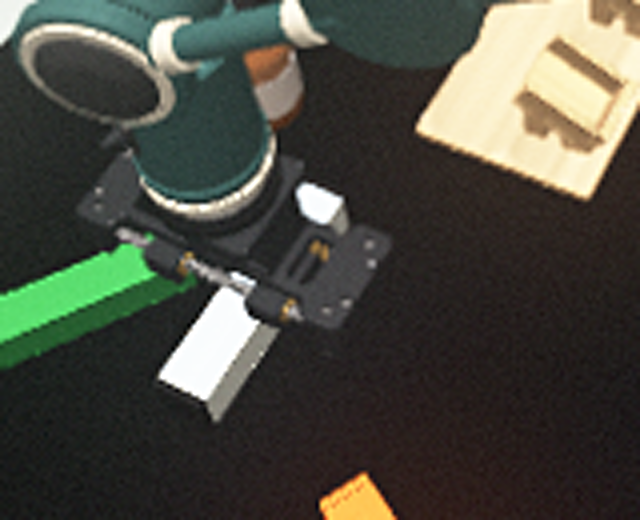

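```bash
cat > tilt.py <<'E'
from h import *
# cam in tool, tool axes: right = tool z; look L ; down = look x right
o=np.array([-.12957,.08227,.00145]);L=np.array([.94899,-.3153,0]);r=np.array([0,0,1.]);d=np.cross(L,r)
def tube(fn):
    im=cv2.cvtColor(cv2.imread(fn),cv2.COLOR_BGR2HSV)
    m=(im[...,1]<70)&(im[...,2]>170)
    P=[]
    rows=[y for y in range(60,300) if m[y,200:360].sum()>70]
    for y in rows[3::5]:
        c=np.where(m[y,200:360])[0]+200
        w=c.max()-c.min()+1;Z=334.8*.036/w
        P.append(o+Z*(L+r*((c.min()+c.max())/2-283.2)/334.8+d*(y-202.5)/334.8))
    P=np.array(P);k=np.polyfit(P[:,1],P[:,0],1)
    print(rows[0],"end",P[0].round(4),"other",P[-1].round(4),"slope deg (+: +y end lower)",np.degrees(np.arctan(k[0])),"top face at tool x",k[1])
E
python3 -c "
from tilt import *
tube('pics/feel9.png')"
```

```text
98 end [-0.0161  0.0793  0.0017] other [-0.0168  0.0062  0.0016] slope deg (+: +y end lower) 0.17393417308812806 top face at tool x -0.017292195593238115
```

The tube is held level (0.2°) and centred, with its top face 17 mm above the TCP. The heavy end lies along tool +y (0.115 N m), so s=+1. I'll check the torque again in the pre-place pose before letting go.

```bash
cat > place.py <<'E'
from feel import *
def pre(S,s):
    p=arm.get_state()["tool_pos"]
    arm.move_linear([p[0],p[1],.22],vel=.2)
    arm.move_to(S+.006*xs+.11*zs,Rp(s));arm.pause(.4);f,t=avg(12)
    r=np.array([t[1],-t[0],0]);print("F",f.round(2),"T",t.round(3),"heavy towards low end:",-(r@e),arm.get_state()["time"])
    for nme,(x,y,w,h) in (("side",(190,130,140,130)),("top",(200,120,130,110))):
        im=arm.snapshot(nme);cv2.imwrite(f"pics/pre_{nme}{arm.get_state()['time']:.0f}.png",cv2.resize(im[y:y+h,x:x+w,::-1],None,fx=4.5,fy=4.5,interpolation=2))
E
python3 - <<'E'
from place import *
pre(SL,1)
E
ls -t pics|head -3
```

```text
F [-0.25 -0.05 -3.58] T [-0.037  0.216  0.008] heavy towards low end: -0.21861963268367557 12.2167
pre_top12.png
pre_side12.png
s_lift.png
```

View picture.

The torque here also includes the hand's lever arm. With the heavy end low that gives L≈0.19 m, which is plausible, and it rules out a reversed sign. Now the pictures.

View pics/pre_side12.png

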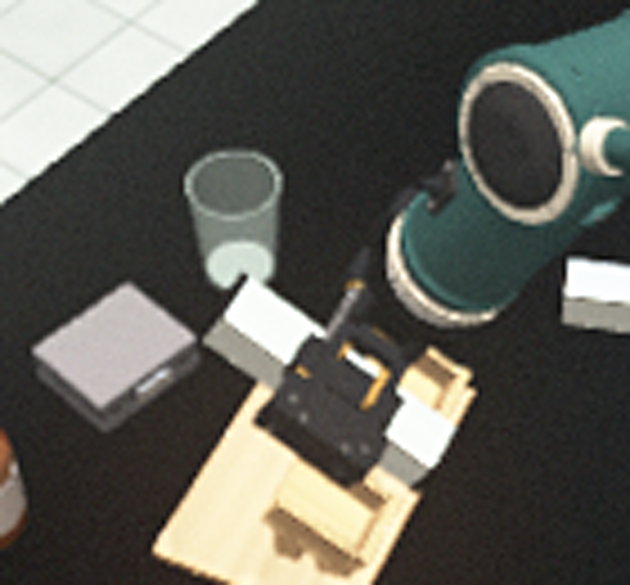

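View pics/pre_top12.png

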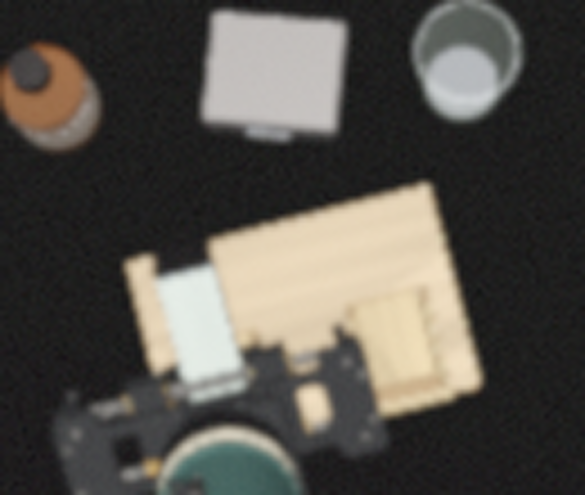

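The tube is tilted and lined up over the left channel. Now I'll lower it with a guarded move, then slide it to the foot stop.

```bash
cat >> place.py <<'E'
def seat(S):
    def rel(): 
        d=arm.get_state()["tool_pos"]-S;return (1000*np.array([d@xs,d@n,d@zs])).round(1)
    arm.move_linear(S+.006*xs+.020*zs,vel=.12);print("above",rel())
    print("floor",arm.move_linear(S+.006*xs-.003*zs,vel=.03,force_limit=7),rel())
    p=arm.get_state()["tool_pos"];p=S+.0005*zs+((p-S)@zs)*zs+.006*xs
    print("foot",arm.move_linear(p-.010*xs,vel=.03,force_limit=7),rel())
    arm.pause(.2);f,t=avg(6);print("F",f.round(2),"T",t.round(3),arm.get_state()["time"])
    im=arm.snapshot("wrist");cv2.imwrite(f"pics/seat_w{arm.get_state()['time']:.0f}.png",im[:,:,::-1])
E
python3 - <<'E'
from place import *
seat(SL)
E
ls -t pics|head -1
```

```text
above [ 6.5 -0.1 20.3]
floor True [ 5.7  0.1 -2.7]
foot True [ 1.1  0.2 -2.6]
F [-6.09 -2.7   5.04] T [-0.394  0.521 -0.084] 14.5583
seat_w15.png
```

```bash
cat >> place.py <<'E'
def release(S):
    arm.ungrasp();arm.pause(.3)
    p=arm.get_state()["tool_pos"];arm.move_linear(p+.12*zs,vel=.2)
    arm.pause(.2);f,t=avg(6);print("empty F",f.round(2),"T",t.round(3),arm.get_state()["time"])
    im=arm.snapshot("wrist");cv2.imwrite(f"pics/rel_w{arm.get_state()['time']:.0f}.png",im[:,:,::-1])
E
python3 - <<'E'
from place import *
release(SL)
E
ls -t pics|head -1
```

```text
empty F [-0.01  0.24  0.24] T [0.033 0.068 0.013] 16.9417
rel_w17.png
```

View pics/seat_w15.png

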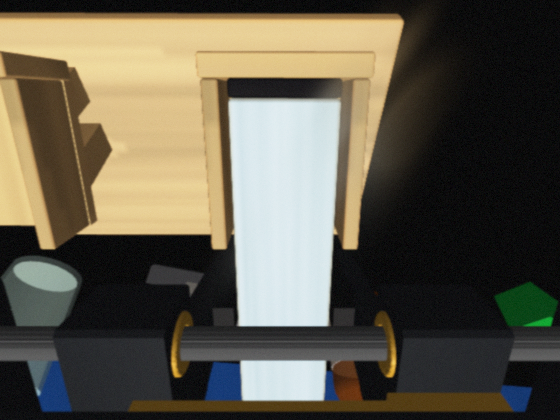

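```bash
cp $(ls -t pics/rel_w*|head -1) pics/last.png
```

```text
(no output)
```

View pics/last.png

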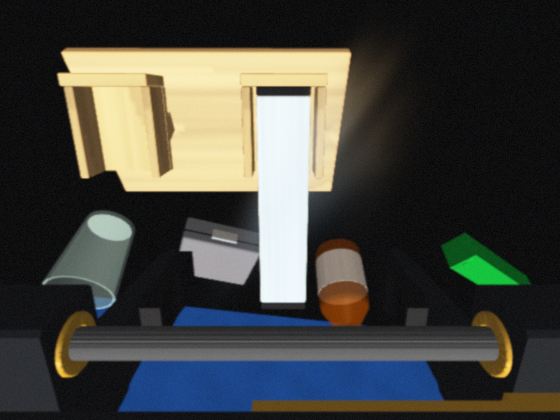

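The left tube rests steadily against the foot stop: low end at row ~86, upper end at row ~302, between the channel walls. Now the right tube.

```bash
python3 - <<'E'
from feel import *
arm.move_to([.4824,-.3052,.24],down(np.radians(27.8)))
pick((.4824,-.3052),np.radians(27.8))
E
cp $(ls -t pics/feel*|head -1) pics/last2.png; python3 -c "
from tilt import *
tube('pics/last2.png')"
```

```text
contact True
w 0.035600955456738435
dF [ 0.37  0.06 -3.67] dT [ 0.046 -0.11   0.014] heavy along tool y (N m): -0.118 across -0.01 offset mm -32.305259442716455
23.2333 [ 0.48241182 -0.30521591  0.13006714] 0.03591522019335381
99 end [-0.0173  0.079   0.0012] other [-0.0169  0.0059  0.0016] slope deg (+: +y end lower) -0.2970694281530502 top face at tool x -0.017078670974101363
```

View pics/last2.png

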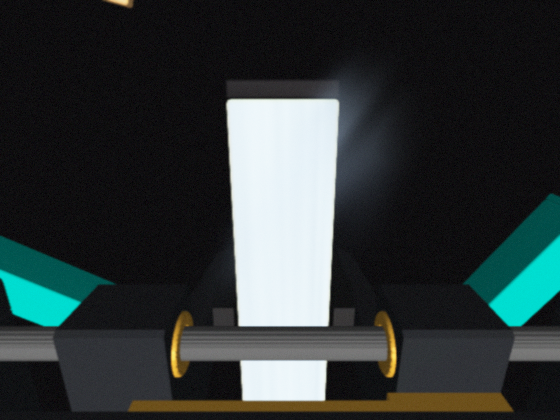

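The second tube is level and centred, with its heavy end along tool −y, so s=−1.

```bash
python3 - <<'E'
from place import *
pre(SR,-1)
E
cp $(ls -t pics/pre_side*|head -1) pics/last3.png;cp $(ls -t pics/pre_top*|head -1) pics/last4.png
```

```text
F [ 0.1   0.03 -3.26] T [-0.078  0.335  0.015] heavy towards low end: -0.34404939888598246 25.6083
```

View pics/last3.png

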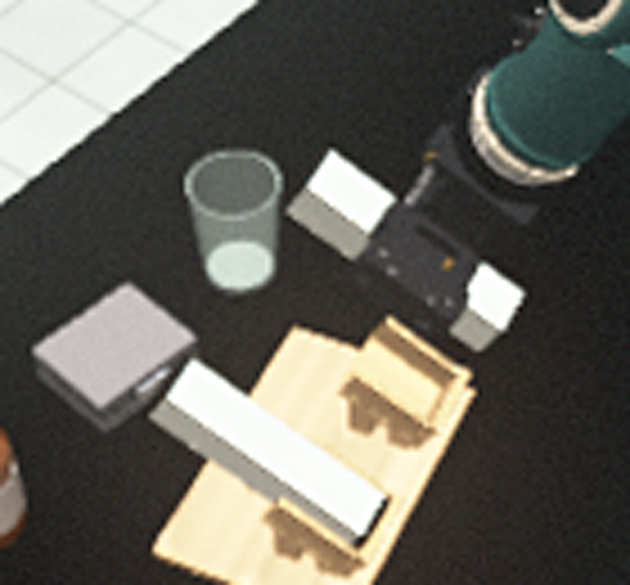

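View pics/last4.png

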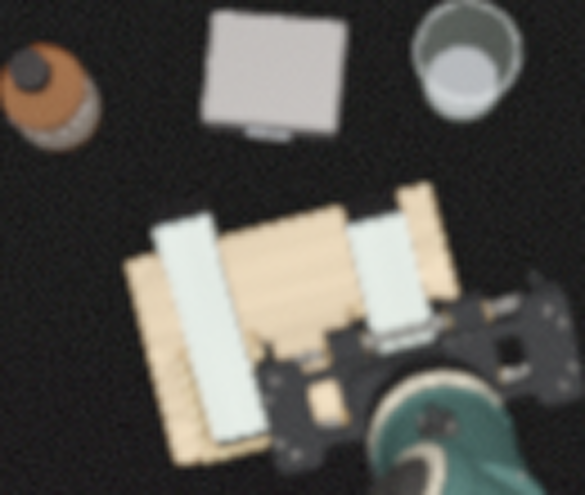

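The torque here (0.344) doesn't fit the first tube's 0.219 if both have the heavy end low. I won't let go until the feel is confirmed, so I'll repeat it with more samples in tool-down poses at several yaws.

```bash
python3 - <<'E'
from place import *
def meas(lbl,k=20):
    F=[];T=[]
    for _ in range(k):
        s=arm.get_state();F.append(s["wrist_force"]);T.append(s["torque"]);arm.pause(.03)
    R=arm.get_state()["orientation"];T=np.array(T);m=T.mean(0)
    print(lbl,arm.get_state()["time"],"F",np.mean(F,0).round(2),"T",m.round(3),"std",T.std(0).round(3),"tool frame T",(R.T@m).round(3),"joints",arm.get_state()["joints"].round(0)[3:])
meas("tilt")
p=SR+.006*xs+.11*zs; p=[p[0],p[1],.23]
for d in (13.5,103.5,-166.5):
    try:
        arm.move_to(p,down(np.radians(d)));arm.pause(.3);meas(f"down {d}")
    except arm.PlanningError as ex: print(d,ex)
E
```

```text
tilt 26.375 F [-0.03  0.06 -3.44] T [-0.067  0.332  0.015] std [0.026 0.028 0.019] tool frame T [-0.007  0.018 -0.338] joints [24. 39. 41.]
down 13.5 27.9083 F [ 0.1  -0.07 -3.31] T [ 0.018 -0.113 -0.002] std [0.025 0.024 0.03 ] tool frame T [ 0.002 -0.009  0.114] joints [ 0. 69. 65.]
down 103.5 30.275 F [-0.17 -0.09 -3.34] T [ 0.083 -0.076 -0.006] std [0.03  0.032 0.026] tool frame T [ 0.006 -0.094  0.063] joints [ -0.  69. -25.]
down -166.5 32.6417 F [-0.1   0.   -3.34] T [ 0.033 -0.029 -0.008] std [0.031 0.034 0.028] tool frame T [ 0.008 -0.025 -0.036] joints [   0.   69. -115.]
```

Tool-frame T_z drifts across yaws (0.114, 0.063, −0.036), which looks like a slow sensor bias. For an independent test I'll turn only joint 6 by 180° and compare both the J5 motor torque and the wrist torque, with a picture to check for droop.

```bash
python3 - <<'E'
from place import *
def meas(lbl,k=16):
    T=[];U=[]
    for _ in range(k):
        s=arm.get_state();T.append(s["torque"]);U.append(s["tau"]);arm.pause(.03)
    R=arm.get_state()["orientation"];T=np.array(T);m=T.mean(0)
    print(lbl,arm.get_state()["time"],"T halves",T[:k//2].mean(0).round(3),T[k//2:].mean(0).round(3),"toolT",(R.T@m).round(3),"tau",np.mean(U,0).round(3)[3:],np.std(U,0).round(3)[3:])
im=arm.snapshot("wrist");cv2.imwrite("pics/chk1.png",im[:,:,::-1])
meas("-166")
q=np.array(arm.get_state()["joints"]);q[5]+=180;arm.movej(q);arm.pause(.5);meas("13")
im=arm.snapshot("wrist");cv2.imwrite("pics/chk2.png",im[:,:,::-1])
from tilt import *
tube("pics/chk1.png");tube("pics/chk2.png")
E
```

```text
-166 33.225 T halves [ 0.033 -0.035 -0.002] [ 0.041 -0.016 -0.007] toolT [ 0.005 -0.03  -0.033] tau [ 0.002 -0.039 -0.   ] [0. 0. 0.]
13 36.9083 T halves [ 0.027 -0.101 -0.002] [ 0.036 -0.104  0.016] toolT [-0.007  0.007  0.107] tau [-0.002  0.04  -0.   ] [0. 0. 0.]
99 end [-0.0173  0.079   0.0012] other [-0.0169  0.0059  0.0016] slope deg (+: +y end lower) -8.793925974731199 top face at tool x -0.018899166641014244
99 end [-0.0183  0.079   0.0011] other [-0.0169  0.0059  0.0016] slope deg (+: +y end lower) -8.178301169089234 top face at tool x -0.014353310741871251
```

View pics/chk2.png

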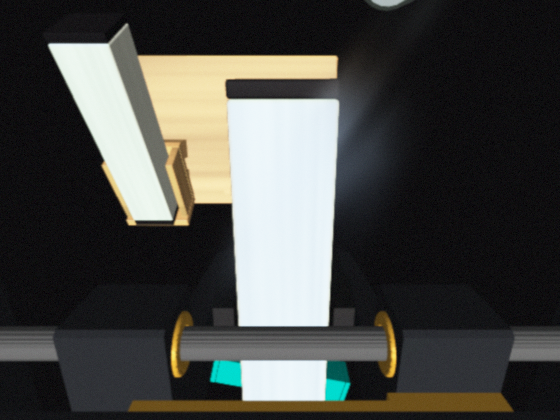

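That explains it. The hand itself is heavy towards its camera side (+y, about 0.073 N m), and the zero at the start fixes that as a constant in world axes. Removing it leaves the tube at −0.11 N m, heavy towards −y, matching the feel (−0.118). It also predicts a tilt difference of 0.128 between the two tubes, and I measured 0.125. So s=−1 is right, and I'll place it.

```bash
python3 - <<'E'
from place import *
arm.move_to(SR+.006*xs+.11*zs,Rp(-1));arm.pause(.15)
seat(SR)
E
cp $(ls -t pics/seat_w*|head -1) pics/last5.png
```

```text
above [ 6.5 -0.2 20.2]
floor True [ 5.7  0.2 -2.5]
foot True [ 1.7  0.1 -2.4]
F [-5.02 -2.6   4.22] T [-0.45   0.751 -0.097] 39.9083
```

View pics/last5.png

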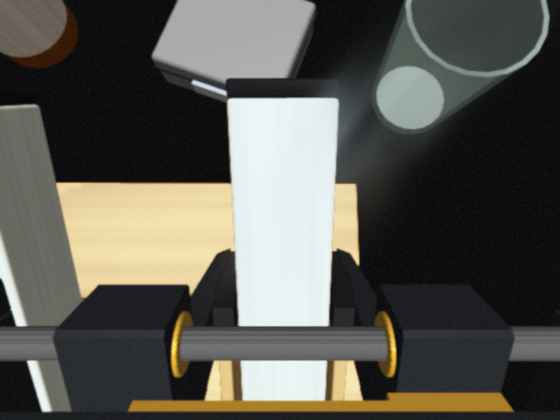

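```bash
python3 - <<'E'
from place import *
release(SR)
arm.pause(.5)
for nme,(x,y,w,h) in (("side",(150,130,180,130)),("top",(180,110,160,130))):
    im=arm.snapshot(nme);cv2.imwrite(f"pics/end_{nme}.png",cv2.resize(im[y:y+h,x:x+w,::-1],None,fx=4.4,fy=4.4,interpolation=2))
E
```

```text
empty F [-0.05 -0.03  0.41] T [-0.047  0.181 -0.005] 42.2917
```

View pics/end_side.png

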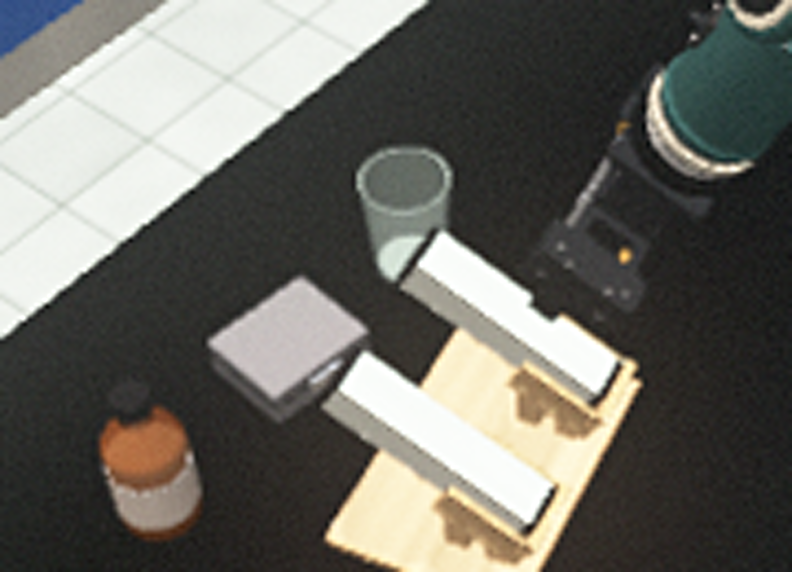

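View pics/end_top.png

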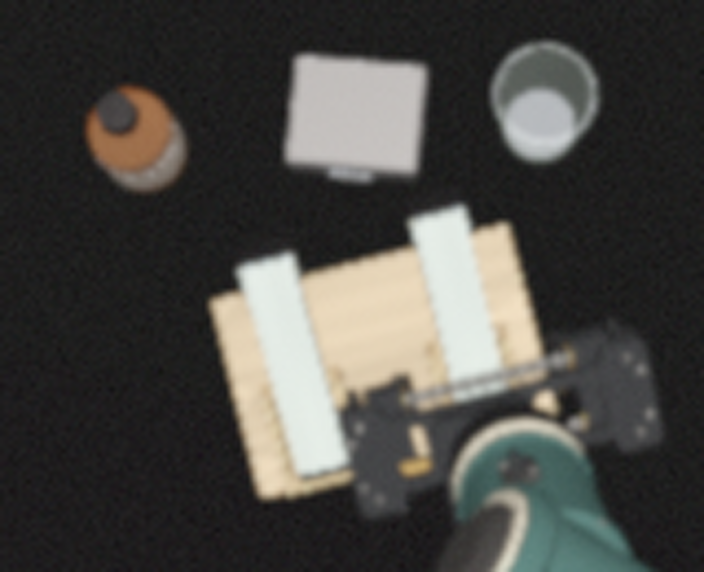

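Both tubes lie in their channels, side by side and steady, with their low ends at the foot stops. The bystanders haven't moved, and the gripper is open and clear. Handing in.

```bash
python3 -c "
from station import arm
print(arm.finish_job(), arm.get_state()['time'])"
```

```text
the job is handed in; nothing more can be done
the job is handed in; nothing more can be done
```

Both tubes are in the stand, one in each channel, with their heavy ends low, and the gripper has let go and moved clear. I handed the job in at just over 42 s on the robot's clock. No verdict was given.

- **Feel:** lifted by the middle, the left tube loaded the wrist with 0.115 N m and the right with 0.118 N m. That fits the stated 0.11–0.17 N m.
- **Placing:** each tube was lowered until it touched the floor, then slid until it touched the foot stop. Both stopped within 2 mm of the computed seat.
- **Last check:** the side and top pictures show both tubes resting in their channels about 1 s after the second was released. The bottle, beaker and slide box look unmoved.

**Disagreements along the way:**
- **Right tube torque:** held tilted before placing, it read 0.344 N m against 0.219 N m for the left, so I re-measured before letting go. The hand is heavier on its camera side, and the sensor's zero does not turn with the hand. Correcting for that gave 0.11 N m towards the same end, and the empty-hand reading afterwards fitted.
- **Tilt check:** my image tilt check gave a false 8° on two later pictures because other objects got into the mask. The one I viewed showed no droop.
- **Heights:** the channel floor measured about 2 mm above the stated height, but when the tubes touched down the tool was about 2.5 mm lower than that, so the stated height was about right.
- **Early stops:** both downward moves to grasp a tube stopped early on their 15 N limit, for a reason I did not find. Both grasps came out level and centred.

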